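Sweep loose jar caps into the discard tray

TASK

Clear the bench: sweep the three loose white screw caps along the surface into the open-fronted steel discard tray, so that each lies wholly inside it. Push them gently with the outside of the fingers; do not pinch or lift them or press them hard, and do not shift or knock over the vial, the jar, the reagent bottle or the timer.

Things in the scene. Friction and masses are not known exactly. Their poses are not given: they have to be found in the camera images.
- cap_a: loose white plastic screw cap, a disc 30 mm in diameter and 14 mm tall with ribbed sides, 12 g or so, lying flat on the bench (it slides when pushed); origin at its centre, 7 mm above the bench. The three caps are alike
- cap_b: loose white plastic screw cap, a disc 30 mm in diameter and 14 mm tall with ribbed sides, 12 g or so, lying flat on the bench (it slides when pushed); origin at its centre, 7 mm above the bench. The three caps are alike
- cap_c: loose white plastic screw cap, a disc 30 mm in diameter and 14 mm tall with ribbed sides, 12 g or so, lying flat on the bench (it slides when pushed); origin at its centre, 7 mm above the bench. The three caps are alike
- tray: dustpan-shaped steel discard tray fixed to the bench, 145 mm long (its x) by 168 mm wide (its y); back and side walls 30 mm high, 4 mm thick, none at the front. Origin: centre of its underside, at bench level. Its x axis points from the open front (x = -72.5 mm) inwards to the back wall (inner face x = +68.5 mm); side walls' inner faces at y = +-80 mm
- tray_mouth (a point): middle of the tray's open front edge, at bench level, same axes as the tray. The front looks roughly to +y (the robot's left), to where the caps lie. From this edge a smooth 22 mm long ramp rises to the tray's floor, 2 mm above the bench, so that caps slide in
- vial: closed amber glass vial with black cap standing among the loose caps, 27 mm in diameter, 42 mm tall, 35 g; origin at the centre of its underside. Stays where it is
- jar: closed clear specimen jar with a white cap (38 mm in diameter) standing among the loose caps, body 35 mm in diameter, 42 mm tall in all, 60 g; origin at the centre of its underside. Stays where it is
- reagent: amber reagent bottle, 64 mm in diameter, 150 mm tall, on the left; origin at the centre of its underside. Stays where it is
- timer: small white bench timer lying flat, 50 x 70 x 22 mm, front left; origin at the centre of its underside. Stays where it is

How it is judged:
At the end, for the whole second after the job is handed in: All three caps rest in the tray: each cap's centre between the side walls, in front of the back wall and at least 17.5 mm behind the front edge (so the whole cap is inside), less than 27 mm above the bench, slower than 20 mm/s (x of cap_a in the frame of tray between -0.055 and 0.07 m and y of cap_a in the frame of tray between -0.08 and 0.08 m and height (world z) of each of cap_a, cap_b, cap_c below 0.027 m and linear speed of each of cap_a, cap_b, cap_c below 0.02 m/s and x of cap_b in the frame of tray between -0.055 and 0.07 m and y of cap_b in the frame of tray between -0.08 and 0.08 m and x of cap_c in the frame of tray between -0.055 and 0.07 m and y of cap_c in the frame of tray between -0.08 and 0.08 m); the robot touches nothing.
It fails at once if a cap is lifted (its centre more than 35 mm above the bench) (height (world z) of any of cap_a, cap_b, cap_c above 0.035 m).
It fails at once if a cap is pinched or pressed hard (more than 15 N from the fingers) (contact force between any of cap_a, cap_b, cap_c and the fingers above 15 N).
It fails at once if the vial or the jar is shifted by more than 15 mm or tipped (distance of any of vial, jar from where it was at the start of the episode above 0.015 m or angle between any of vial, jar's own z axis and vertical above 0.35 rad).
It fails at once if the reagent bottle or the timer is shifted by more than 15 mm or tipped (distance of any of reagent, timer from where it was at the start of the episode above 0.015 m or angle between any of reagent, timer's own z axis and vertical above 0.35 rad).
It also fails if it takes over 69 s, if anything falls off the work surface, if the arm or the gripper's body presses on something with over 40 N, if the wrist force passes 120 N, or if a joint passes its speed limit or range.

ROBOT

A 6-joint arm with a two-finger parallel gripper is mounted at the origin on the work surface. World frame = base frame: x ahead of the robot, y to its left, z up, the work surface at z = 0. Lengths are in m, angles in rad, forces in N, time in s.
With the tool pointing down it reaches from about 0.375 to 0.9 m from the base axis. Payload 3.1 kg.
Tool frame: the origin (TCP) lies midway between the tips of the shut fingers; the grasp point (between the pads) lies 19 mm behind it; z points along the fingers, y is the line along which they close (so a half turn about z gives the same grasp; the last joint's range is limited). The gripper opens to 87 mm and grips with 3 to 60 N. Pads are 19 mm wide; open, the fingers measure 117 mm over their backs; the gripper's body (75 mm by 190 mm) begins 51 mm behind the grasp point.
Start: joints at [0.968, 0.527, 1.433, -0, 1.181, -0.178], TCP at [0.258, 0.569, 0.223] pointing down, gripper open.
Joint ranges: [-3.08, 3.08], [-0.75, 2.2], [0.22, 2.44], [-1.43, 4.57], [0, 2.65], [-2.85, 2.85]. Speed limits (rad/s): [2.79, 2.79, 3.14, 3.14, 3.14, 3.14].

INTERFACE

Orientations are given as a unit quaternion [x, y, z, w].
In Python, from rig import robot gives the robot as it stands. The module is installed in compiled form; this text tells all that it offers.
- The arm moves only by the tool play_rows, never from a script. Its arguments are lists of equal length, an entry for each row: "gripper": the closure, from -1 (fully open) to 1 (shut); "delta_pos": the shift along the tool's x, y, z in cm, a list of three; "turn": the turn, a rotation vector about the tool's x, y, z in rad, a list of three. A call has 1 to 12 rows; each row is the pose to reach, as a shift and turn from the pose commanded when the call began, along the tool's axes at that moment; what a row does not reach only later rows make up. A row lasts 1/8 s, in which the tool goes at most 62.5 mm and 10.7 degrees, less where a joint would pass 70% of its speed; a pose out of reach is approached as far as the arm can. A call with a gripper value outside its range is refused whole. The fingers move at their own pace and stop on an object; "squeeze" is the grip in N (left out, the last holds). Time passes only in rows, so rows that repeat a pose let the fingers close. It gives the time, the measured TCP pose, the force, the opening and the grip force at its end, in the units of the state.
- robot.get_obs(): the state, without advancing time (a new reading comes with each control period).
- robot.camera(name): name is "side" or "top"; returns a dict with "color" (384x512x3 uint8, red, green, blue), "vfov" (degrees; the focal length in pixels is half the picture's height over the tangent of half this angle, whatever the lens; pixels are square), "cx", "cy" (the principal point, pixels), "R" (3x3) and "t" (3): a world point X has camera coordinates R X + t. Camera axes: x right, y down, z forward; pixel columns grow to the right and rows downward; lengths in m; the calibration is good to about 2 mm. A picture is of the moment at which its call begins. There is no depth.
- robot.hand_in(): hands the job in; it is judged then, once.
The state is a dict: "time": time; "q": joint angles; "joint_velocities": joint speeds; "joint_torque": joint torques, N m; "position": TCP position; "tool_rot": TCP orientation; "ft_force": force on the tool from outside, world axes, zero at the start; "moment": the same for the moment, N m; "grip_width": finger opening in m; "grip_force": force on a finger pad.
Only numpy, scipy, OpenCV 4.12 (cv2) and the standard library are available. Lean on these libraries where they do the work, as an engineer would, in place of code of your own. Each camera call takes 0.05 s, during which the arm holds its last target. There are 200 camera calls.

## Working session

There is one attempt and no reset: what is moved stays moved. The work goes in short steps, Python scripts to look and compute and a tool call to move; the robot and the scene stay as the last step left them, time stands still between calls to the robot, and variables do not carry over. Pictures are saved under pics/ and viewed, at most 10 in all, crops included, and the job is handed in when it is done.

Besides the shell and the picture viewer there is one more tool, called after ">>>" as a command line: name --argument value ..., lists and objects as JSON in quotes. play_rows: Moves the arm, as the interface text tells. Its arguments: {"type":"object","properties":{"gripper":{"type":"array","items":{"type":"number"}},"delta_pos":{"type":"array","items":{"type":"array","items":{"type":"number"}}},"turn":{"type":"array","items":{"type":"array","items":{"type":"number"}}},"squeeze":{"type":"number"}},"required":["gripper","delta_pos","turn"]}

```bash
mkdir -p pics; cat > h.py <<'E'
import numpy as np, cv2
from rig import robot
def snap(n,tag):
    c=robot.camera(n); cv2.imwrite(f'pics/{tag}.png',c['color'][:,:,::-1]); return c
def f(c): return 192/np.tan(np.radians(c['vfov'])/2)
def cast(c,u,v,z):
    R,t=np.array(c['R']),np.array(c['t']); o=-R.T@t
    d=R.T@np.array([(u-c['cx'])/f(c),(v-c['cy'])/f(c),1]); return o+d*(z-o[2])/d[2]
def proj(c,X):
    p=np.array(c['R'])@X+c['t']; return p[:2]/p[2]*f(c)+[c['cx'],c['cy']]
E
python3 - <<'E'
from h import *
import pickle
d={n:snap(n,n+'0') for n in('top','side')}
pickle.dump(d,open('c0.pkl','wb'))
for n,c in d.items(): print(n,c['vfov'],c['cx'],c['cy'],-np.array(c['R']).T@c['t'],np.round(c['R'],2).tolist())
o=robot.get_obs();print({k:np.round(v,3) for k,v in o.items()})
E
```

```text
top 44.73693646151538 259.60858516333815 190.8715506467501 [0.34900267 0.03599012 0.96038197] [[0.05, -1.0, -0.0], [-0.97, -0.05, -0.22], [0.22, 0.01, -0.98]]
side 43.30197544989607 259.23141048438924 191.68091063692057 [ 0.22195486 -0.7655822   0.73668517] [[0.93, -0.37, 0.02], [-0.21, -0.57, -0.79], [0.3, 0.74, -0.61]]
{'time': np.float64(0.1), 'q': array([ 0.968,  0.528,  1.434, -0.   ,  1.181, -0.178]), 'joint_velocities': array([-0.   , -0.001, -0.003, -0.001, -0.001, -0.   ]), 'joint_torque': array([-1.0000e-03, -4.4099e+01, -1.7715e+01,  6.3000e-02,  5.3000e-02,
       -0.0000e+00]), 'position': array([0.257, 0.569, 0.222]), 'tool_rot': array([ 0.211,  0.978, -0.001, -0.   ]), 'ft_force': array([-0.181, -0.355, -0.457]), 'moment': array([-0.034,  0.023,  0.05 ]), 'grip_force': np.float64(0.0), 'grip_width': np.float64(0.087)}
```

View pics/top0.png

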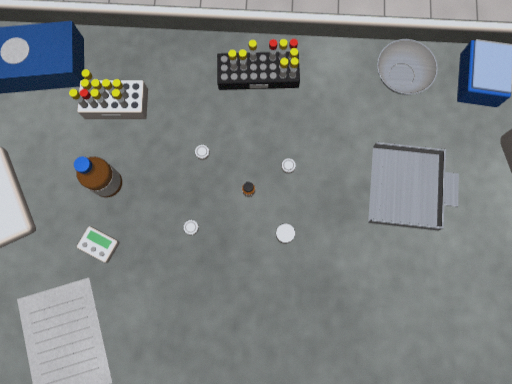

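View pics/side0.png

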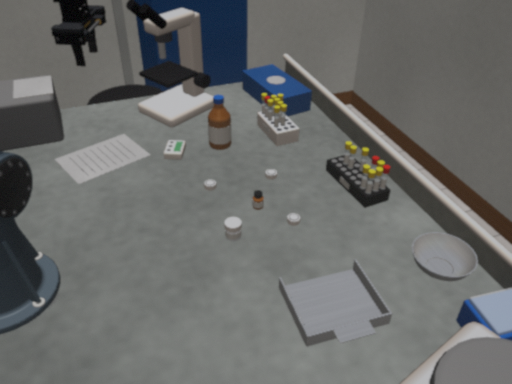

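The top view shows the caps at (202,152), (288,165) and (191,227), the vial at (249,188), the jar at (286,233), and the tray at about u 370–444, v 145–229 with its mouth on the left. In the side view the caps are at (210,184), (271,173) and (293,218).

```bash
python3 - <<'E'
from h import *
import pickle
d=pickle.load(open('c0.pkl','rb'))
S={'top':{'c1':(202,152),'c2':(288,165),'c3':(191,227),'jar':(286,233)},'side':{'c1':(271,173),'c2':(293,218),'c3':(210,184),'jar':(233,223)}}
ctr={}
for n,c in d.items():
    g=cv2.cvtColor(c['color'],cv2.COLOR_RGB2HSV); m=((g[...,2]>165)&(g[...,1]<50)).astype(np.uint8)
    N,l,s,cc=cv2.connectedComponentsWithStats(m)
    for k,p in S[n].items():
        i=min(range(1,N),key=lambda i:np.hypot(*(cc[i]-p))); ctr[n,k]=cc[i]; print(n,k,cc[i].round(1),s[i])
def tri(a,b):
    A=[];B=[]
    for n,p in(('top',a),('side',b)):
        c=d[n];R,t=np.array(c['R']),c['t'];x,y=(p[0]-c['cx'])/f(c),(p[1]-c['cy'])/f(c)
        for r,w in((0,x),(1,y)): A.append(R[r]-w*R[2]);B.append(w*t[2]-t[r])
    return np.linalg.lstsq(np.array(A),np.array(B),rcond=None)[0]
for k in S['top']:
    print(k,tri(ctr['top',k],ctr['side',k]).round(4),cast(d['top'],*ctr['top',k],.042 if k=='jar' else .012).round(4))
print('vial top',tri((248.5,187.5),(258,194)).round(3),cast(d['top'],248.5,187.5,.042).round(3))
t=d['top']
for p in((375,145),(444,150),(441,229),(370,223)): print('tray',p,cast(t,*p,.03).round(3))
print('timer',cast(t,98,245,.022).round(3),'reag base',cast(t,108,184,.0).round(3))
h=cv2.resize(t['color'][130:250,350:470],(600,600),interpolation=cv2.INTER_CUBIC); cv2.imwrite('pics/tray.png',h[:,:,::-1])
E
```

```text
top c1 [201.4 150.9] [195 145  14  13 146]
top c2 [288.3 164.6] [282 158  14  14 150]
top c3 [190.3 226.7] [184 220  14  15 164]
top jar [285.1 232.5] [276 224  19  18 273]
side c1 [270.7 171.3] [267 170   8   4  24]
side c2 [293.  216.2] [288 214  10   6  37]
side c3 [209.7 182. ] [207 180   7   5  25]
side jar [232.6 221.8] [225 217  16  11 138]
c1 [0.6383 0.1781 0.0143] [0.6402 0.1783 0.012 ]
c2 [ 0.6177 -0.0067  0.0148] [ 0.6198 -0.0071  0.012 ]
c3 [0.4761 0.1876 0.014 ] [0.4773 0.1878 0.012 ]
jar [ 0.4712 -0.0051  0.0404] [ 0.4719 -0.0052  0.042 ]
vial top [0.56  0.073 0.037] [0.559 0.072 0.042]
tray (375, 145) [ 0.667 -0.185  0.03 ]
tray (444, 150) [ 0.664 -0.329  0.03 ]
tray (441, 229) [ 0.497 -0.317  0.03 ]
tray (370, 223) [ 0.502 -0.175  0.03 ]
timer [0.429 0.368 0.022] reag base [0.56  0.372 0.   ]
```

View pics/tray.png

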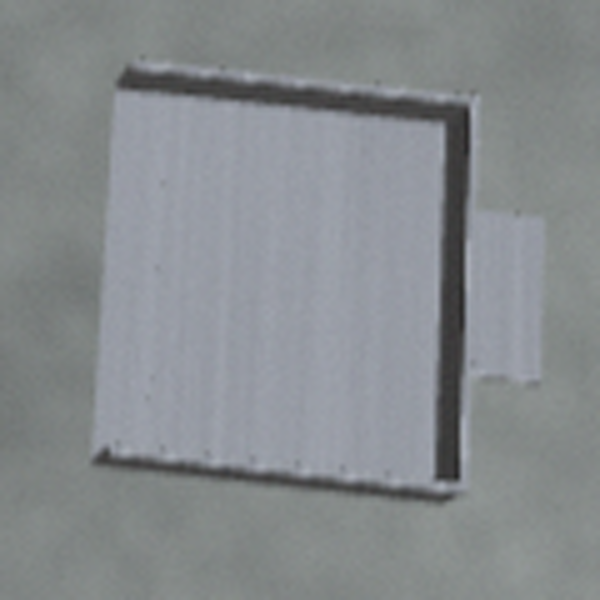

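>>> play_rows --gripper '[0.6, 0.6, 0.6, 0.6, 0.6, 0.6, 0.6, 0.6, 0.6, 0.6, 0.6, 0.6]' --delta_pos '[[-5, -3, 0], [-10, -6, 0], [-15, -9, 0], [-20, -12, 0], [-25, -15, 0], [-30, -18, 0], [-35, -21, 0], [-40, -24, 0], [-45, -27, 0], [-50, -30, 0], [-55, -33.2, 0], [-55, -33.2, 0]]' --turn '[[0, 0, 0.12], [0, 0, 0.24], [0, 0, 0.36], [0, 0, 0.48], [0, 0, 0.6], [0, 0, 0.72], [0, 0, 0.84], [0, 0, 0.96], [0, 0, 1.08], [0, 0, 1.145], [0, 0, 1.145], [0, 0, 1.145]]'

```text
time: 1.6
position: [0.6242, 0.036, 0.2219]
tool_rot: [0.709, 0.706, 0.0, 0.001]
ft_force: [-0.2, 1.1, -0.2]
grip_width: 0.0176
grip_force: 0.0
```

>>> play_rows --gripper '[0.6, 0.6, 0.6, 0.6, 0.6, 0.6, 0.6, 0.6, 0.6]' --delta_pos '[[0.9, -0.5, 4], [0.9, -0.5, 8], [0.9, -0.5, 12], [0.9, -0.5, 16], [0.9, -0.5, 18], [0.9, -0.5, 20], [0.9, -0.5, 21], [0.9, -0.5, 21.6], [0.9, -0.5, 21.6]]' --turn '[[0, 0, 0], [0, 0, 0], [0, 0, 0], [0, 0, 0], [0, 0, 0], [0, 0, 0], [0, 0, 0], [0, 0, 0], [0, 0, 0]]'

```text
time: 2.72
position: [0.617, 0.0493, 0.0067]
tool_rot: [0.707, 0.707, 0.0, 0.0]
ft_force: [0.6, 0.0, -1.0]
grip_width: 0.0169
grip_force: 0.0
```

```bash
python3 - <<'E'
from h import *
a=snap('top','top1')['color'][90:250,180:460];b=snap('side','side1')['color'][130:290,180:460]
cv2.imwrite('pics/m1.png',cv2.resize(np.vstack([a,b]),None,fx=1.8,fy=1.8,interpolation=cv2.INTER_CUBIC)[:,:,::-1])
E
```

```text
(no output)
```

View pics/m1.png

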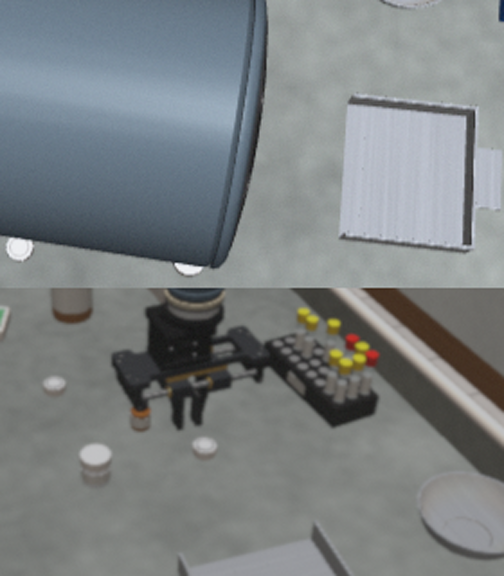

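The side view shows the fingers at about (290,358), directly behind the cap at (293,378). I'm starting the first push.

>>> play_rows --gripper '[0.6, 0.6, 0.6, 0.6, 0.6, 0.6, 0.6, 0.6, 0.6, 0.6, 0.6, 0.6]' --delta_pos '[[-1.3, 0.1, 0], [-2.6, 0, 0], [-3.9, -0.2, 0], [-5.2, -0.4, 0], [-6.5, -0.6, 0], [-7.8, -0.8, 0], [-9.1, -1, 0], [-10.4, -1.2, 0], [-11.7, -1.3, 0], [-13, -1.4, 0], [-14.3, -1.5, 0], [-15.6, -1.6, 0]]' --turn '[[0, 0, 0], [0, 0, 0], [0, 0, 0], [0, 0, 0], [0, 0, 0], [0, 0, 0], [0, 0, 0], [0, 0, 0], [0, 0, 0], [0, 0, 0], [0, 0, 0], [0, 0, 0]]'

```text
time: 4.32
position: [0.6009, -0.1076, 0.0066]
tool_rot: [0.707, 0.707, 0.0, 0.0]
ft_force: [-0.5, 0.7, 0.6]
grip_width: 0.0172
grip_force: 0.1
```

```bash
cat > look.py <<'E'
from h import *
import sys
t=sys.argv[1]
o=robot.get_obs();print(o['time'],o['position'].round(4) if hasattr(o['position'],'round') else o['position'])
c=snap('side',t);b=c['color'][150:350,200:440]
g=cv2.cvtColor(c['color'],cv2.COLOR_RGB2HSV); m=((g[...,2]>150)&(g[...,1]<50)).astype(np.uint8);m[:150]=0;m[350:]=0
N,l,s,cc=cv2.connectedComponentsWithStats(m)
for i in range(1,N):
    if 12<s[i,4]<300 and 180<cc[i][0]<420: print(cc[i].round(1),s[i],cast(c,*cc[i],.0145).round(4))
cv2.imwrite(f'pics/{t}.png',cv2.resize(b,None,fx=2.5,fy=2.5,interpolation=cv2.INTER_CUBIC)[:,:,::-1])
E
python3 look.py m2
```

```text
4.325 [ 0.6009 -0.1076  0.0066]
[270.8 171.5] [265 169  12   6  64] [0.6369 0.1768 0.0145]
[209.8 182.2] [204 179  12   7  68] [0.4748 0.1863 0.0145]
[232.5 221.8] [224 216  18  13 180] [0.4793 0.0235 0.0145]
[310.3 254. ] [304 249  14  11 117] [ 0.5994 -0.131   0.0145]
```

View pics/m2.png

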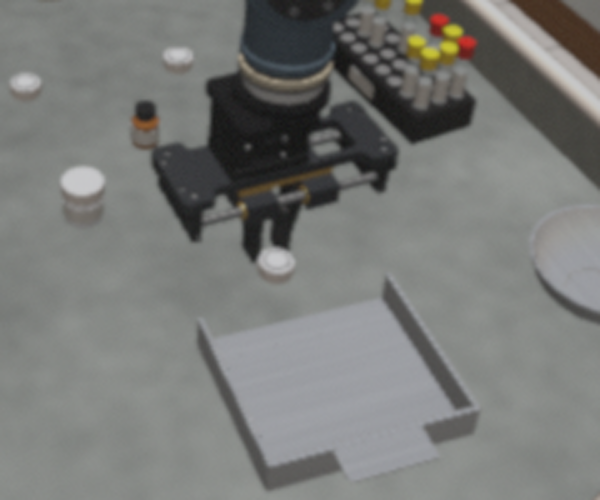

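The view shows the cap held in the finger cup at pixel (310,254), which is (0.599, -0.131), and it is 23 mm ahead of the TCP. Continuing into the tray.

>>> play_rows --gripper '[0.6, 0.6, 0.6, 0.6, 0.6, 0.6, 0.6, 0.6, 0.6, 0.6, 0.6, 0.6]' --delta_pos '[[-1.3, -0.2, 0], [-2.6, -0.4, 0], [-3.9, -0.6, 0], [-5.2, -0.8, 0], [-6.5, -1, 0], [-7.8, -1.2, 0], [-9.1, -1.4, 0], [-10.4, -1.6, 0], [-11.7, -1.8, 0], [-13, -2, 0], [-14.2, -2.1, 0], [-15, -2.1, 0]]' --turn '[[0, 0, 0], [0, 0, 0], [0, 0, 0], [0, 0, 0], [0, 0, 0], [0, 0, 0], [0, 0, 0], [0, 0, 0], [0, 0, 0], [0, 0, 0], [0, 0, 0], [0, 0, 0]]'

```text
time: 5.88
position: [0.5801, -0.2577, 0.0066]
tool_rot: [0.707, 0.707, 0.0, 0.0]
ft_force: [0.9, -0.2, 0.2]
grip_width: 0.0178
grip_force: 0.1
```

>>> play_rows --gripper '[0.6, 0.6, 0.6, 0.6, 0.6, 0.6, 0.6, 0.6, 0.6, 0.6, 0.6, 0.6]' --delta_pos '[[2, 0, 0], [3, 0, -5], [5, 0, -10], [10, 1, -10], [15, 2, -10], [20, 3, -10], [25, 4, -10], [30, 5, -10], [35, 5.8, -10], [40, 5.8, -10], [45, 5.8, -10], [48.8, 5.8, -10]]' --turn '[[0, 0, 0], [0, 0, 0], [0, 0, 0], [0, 0, 0], [0, 0, 0], [0, 0, 0], [0, 0, 0], [0, 0, 0], [0, 0, 0], [0, 0, 0], [0, 0, 0], [0, 0, 0]]'

```text
time: 7.38
position: [0.6356, 0.235, 0.1062]
tool_rot: [0.706, 0.708, -0.0, -0.001]
ft_force: [0.3, 0.1, -0.2]
grip_width: 0.0172
grip_force: 0.0
```

```bash
python3 look.py m3
```

```text
7.375 [0.6356 0.235  0.1062]
[270.9 171.6] [266 169  11   6  59] [0.6369 0.1763 0.0145]
[209.8 182.4] [205 179  11   7  60] [0.4747 0.1854 0.0145]
[232.6 221.7] [224 216  18  12 163] [0.4796 0.0235 0.0145]
```

View pics/m3.png

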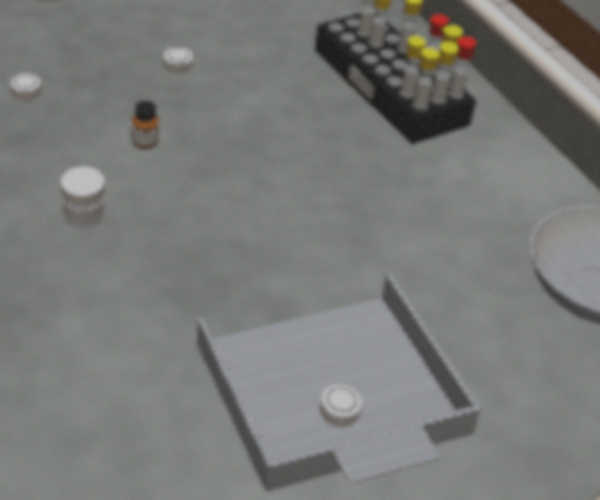

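The first cap lies well inside the tray, at crop pixel (341,402), and the vial and jar haven't moved. Lowering behind the second cap and pushing.

>>> play_rows --gripper '[0.6, 0.6, 0.6, 0.6, 0.6, 0.6, 0.6, 0.6, 0.6, 0.6, 0.6, 0.6]' --delta_pos '[[0, 0.2, 4], [0, 0.2, 7], [0, 0.2, 9], [0, 0.2, 10], [-0.5, 0.2, 10], [-1.6, 0.2, 10], [-2.9, 0.2, 10], [-4.2, 0.2, 10], [-5.5, 0.2, 10], [-6.8, 0.2, 10], [-8.1, 0.2, 10], [-9.4, 0.2, 10]]' --turn '[[0, 0, 0], [0, 0, 0], [0, 0, 0], [0, 0, 0], [0, 0, 0], [0, 0, 0], [0, 0, 0], [0, 0, 0], [0, 0, 0], [0, 0, 0], [0, 0, 0], [0, 0, 0]]'

```text
time: 8.93
position: [0.6397, 0.1364, 0.0065]
tool_rot: [0.707, 0.707, 0.0, -0.0]
ft_force: [0.1, 0.5, 0.2]
grip_width: 0.0172
grip_force: 0.3
```

>>> play_rows --gripper '[0.6, 0.6, 0.6, 0.6, 0.6, 0.6, 0.6, 0.6, 0.6, 0.6, 0.6, 0.6]' --delta_pos '[[-1.3, 0, 0], [-2.6, 0, 0], [-3.9, 0, 0], [-5.2, 0, 0], [-6.5, 0, 0], [-7.8, 0, 0], [-9.1, 0, 0], [-10.4, 0, 0], [-11.7, 0, 0], [-13, 0, 0], [-14.3, 0, 0], [-15.6, 0, 0]]' --turn '[[0, 0, 0], [0, 0, 0], [0, 0, 0], [0, 0, 0], [0, 0, 0], [0, 0, 0], [0, 0, 0], [0, 0, 0], [0, 0, 0], [0, 0, 0], [0, 0, 0], [0, 0, 0]]'

```text
time: 10.42
position: [0.6399, -0.0196, 0.0066]
tool_rot: [0.707, 0.707, 0.0, -0.0]
ft_force: [0.3, 0.3, 1.0]
grip_width: 0.017
grip_force: 0.2
```

```bash
python3 look.py m4
```

```text
10.425 [ 0.6399 -0.0196  0.0066]
[209.7 182.3] [204 179  12   7  67] [0.4747 0.1861 0.0145]
[232.5 221.7] [224 216  18  13 173] [0.4793 0.0237 0.0145]
[308.7 223.9] [303 220  13   9  88] [ 0.6385 -0.0431  0.0145]
```

>>> play_rows --gripper '[0.6, 0.6, 0.6, 0.6, 0.6, 0.6, 0.6, 0.6, 0.6, 0.6, 0.6, 0.6]' --delta_pos '[[-1.3, -0.2, 0], [-2.6, -0.4, 0], [-3.9, -0.6, 0], [-5.2, -0.8, 0], [-6.5, -1, 0], [-7.8, -1.2, 0], [-9.1, -1.4, 0], [-10.4, -1.5, 0], [-11.7, -1.6, 0], [-13, -1.7, 0], [-14.3, -1.8, 0], [-15.6, -1.8, 0]]' --turn '[[0, 0, 0], [0, 0, 0], [0, 0, 0], [0, 0, 0], [0, 0, 0], [0, 0, 0], [0, 0, 0], [0, 0, 0], [0, 0, 0], [0, 0, 0], [0, 0, 0], [0, 0, 0]]'

```text
time: 11.98
position: [0.6219, -0.1755, 0.0066]
tool_rot: [0.707, 0.707, -0.0, -0.0]
ft_force: [1.1, 1.2, -0.1]
grip_width: 0.0175
grip_force: 0.1
```

>>> play_rows --gripper '[0.6, 0.6, 0.6, 0.6, 0.6, 0.6, 0.6, 0.6, 0.6]' --delta_pos '[[-1.3, 0, 0], [-2.6, 0, 0], [-3.9, 0, 0], [-4.8, 0, 0], [-5.2, 0, 0], [-4, 0, 0], [-2.2, 0, 0], [-1.2, 0, -5], [0, 0, -10]]' --turn '[[0, 0, 0], [0, 0, 0], [0, 0, 0], [0, 0, 0], [0, 0, 0], [0, 0, 0], [0, 0, 0], [0, 0, 0], [0, 0, 0]]'

```text
time: 13.1
position: [0.6212, -0.1719, 0.1065]
tool_rot: [0.706, 0.708, -0.0, -0.002]
ft_force: [-0.4, -1.3, -0.2]
grip_width: 0.0174
grip_force: 0.0
```

>>> play_rows --gripper '[0.6, 0.6, 0.6, 0.6, 0.6, 0.6, 0.6, 0.6, 0.6, 0.6, 0.6, 0.6]' --delta_pos '[[4, -1.5, 0], [8, -3, 0], [12, -4.5, 0], [16, -6, 0], [20, -7.5, 0], [24, -9, 0], [28, -10.5, 0], [32, -12, 0], [36, -13.5, 0], [40, -14.6, 0], [41.2, -14.6, 0], [41.2, -14.6, 0]]' --turn '[[0, 0, 0], [0, 0, 0], [0, 0, 0], [0, 0, 0], [0, 0, 0], [0, 0, 0], [0, 0, 0], [0, 0, 0], [0, 0, 0], [0, 0, 0], [0, 0, 0], [0, 0, 0]]'

```text
time: 14.6
position: [0.4751, 0.2382, 0.1066]
tool_rot: [0.706, 0.708, 0.0, 0.0]
ft_force: [0.8, 0.1, -0.5]
grip_width: 0.0174
grip_force: 0.0
```

```bash
python3 look.py m5
```

```text
14.6 [0.4751 0.2382 0.1066]
[209.8 182.4] [205 179  11   7  60] [0.4747 0.1854 0.0145]
[232.6 221.7] [224 216  18  12 164] [0.4795 0.0236 0.0145]
```

View pics/m5.png

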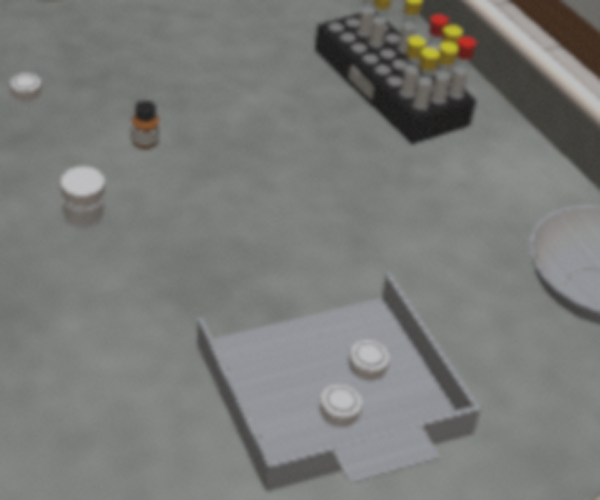

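Two caps are in the tray, at crop pixels (341,402) and (369,357). The third goes along a bent path between the vial and the jar.

>>> play_rows --gripper '[0.6, 0.6, 0.6, 0.6, 0.6, 0.6, 0.6, 0.6, 0.6, 0.6, 0.6, 0.6]' --delta_pos '[[0, 0, 4], [0, 0, 7], [0, 0, 9], [0, 0, 10], [-0.8, 0, 10], [-1.8, 0, 10], [-2.8, 0, 10], [-4, 0.3, 10], [-5.2, 0.6, 10], [-6.4, 0.9, 10], [-7.6, 1.2, 10], [-8.8, 1.5, 10]]' --turn '[[0, 0, 0], [0, 0, 0], [0, 0, 0], [0, 0, 0], [0, 0, 0], [0, 0, 0], [0, 0, 0], [0, 0, 0], [0, 0, 0], [0, 0, 0], [0, 0, 0], [0, 0, 0]]'

```text
time: 16.15
position: [0.4909, 0.1483, 0.0065]
tool_rot: [0.707, 0.707, -0.0, -0.0]
ft_force: [0.2, 0.6, 0.7]
grip_width: 0.0177
grip_force: 0.2
```

```bash
python3 look.py m6
```

```text
16.15 [0.4909 0.1483 0.0065]
[223.  195.1] [218 192  12   7  67] [0.4897 0.1246 0.0145]
[232.6 221.7] [224 216  18  12 167] [0.4795 0.0237 0.0145]
```

>>> play_rows --gripper '[0.6, 0.6, 0.6, 0.6, 0.6, 0.6, 0.6, 0.6, 0.6, 0.6, 0.6, 0.6]' --delta_pos '[[-1.2, 0.3, 0], [-2.4, 0.6, 0], [-3.6, 0.9, 0], [-4.8, 1.15, 0], [-6, 1.4, 0], [-7.2, 1.6, 0], [-8.4, 2, 0], [-9.6, 2.4, 0], [-10.8, 2.8, 0], [-12, 3.2, 0], [-13.2, 3.6, 0], [-14.4, 4, 0]]' --turn '[[0, 0, 0], [0, 0, 0], [0, 0, 0], [0, 0, 0], [0, 0, 0], [0, 0, 0], [0, 0, 0], [0, 0, 0], [0, 0, 0], [0, 0, 0], [0, 0, 0], [0, 0, 0]]'

```text
time: 17.7
position: [0.5311, 0.0044, 0.0065]
tool_rot: [0.707, 0.707, -0.0, -0.0]
ft_force: [-0.3, -0.9, 0.1]
grip_width: 0.0172
grip_force: 0.0
```

```bash
python3 look.py m7
```

```text
17.7 [0.5311 0.0044 0.0065]
[232.8 221.9] [224 216  18  13 164] [0.4798 0.0228 0.0145]
[260.  228.2] [254 224  13   9  94] [ 0.5297 -0.0185  0.0145]
```

View pics/m7.png

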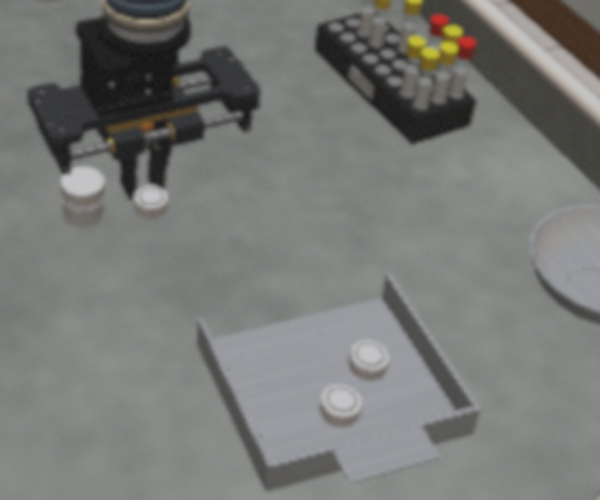

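The third cap is past the vial and jar at (260,228) in the full image, still in the finger cup; the jar hasn't moved. Pushing it home.

>>> play_rows --gripper '[0.6, 0.6, 0.6, 0.6, 0.6, 0.6, 0.6, 0.6, 0.6, 0.6, 0.6, 0.6]' --delta_pos '[[-1.2, 0.2, 0], [-2.4, 0.4, 0], [-3.7, 0.6, 0], [-5, 0.7, 0], [-6.3, 0.8, 0], [-7.6, 0.9, 0], [-8.9, 0.9, 0], [-10.2, 0.9, 0], [-11.5, 0.9, 0], [-12.8, 0.9, 0], [-14.1, 0.9, 0], [-15.4, 0.9, 0]]' --turn '[[0, 0, 0], [0, 0, 0], [0, 0, 0], [0, 0, 0], [0, 0, 0], [0, 0, 0], [0, 0, 0], [0, 0, 0], [0, 0, 0], [0, 0, 0], [0, 0, 0], [0, 0, 0]]'

```text
time: 19.25
position: [0.54, -0.1497, 0.0066]
tool_rot: [0.707, 0.707, 0.0, -0.0]
ft_force: [0.5, 0.0, 0.3]
grip_width: 0.0173
grip_force: 0.1
```

>>> play_rows --gripper '[0.6, 0.6, 0.6, 0.6, 0.6, 0.6, 0.6, 0.6, 0.6, 0.6, 0.6]' --delta_pos '[[-1.3, 0, 0], [-2.6, 0, 0], [-3.9, 0, 0], [-5.2, 0, 0], [-6.5, 0, 0], [-7.3, 0, 0], [-7.7, 0, 0], [-6.5, 0, 0], [-4.5, 0, 0], [-4, 0, -5], [-2, 0, -10]]' --turn '[[0, 0, 0], [0, 0, 0], [0, 0, 0], [0, 0, 0], [0, 0, 0], [0, 0, 0], [0, 0, 0], [0, 0, 0], [0, 0, 0], [0, 0, 0], [0, 0, 0]]'

```text
time: 20.62
position: [0.5394, -0.1667, 0.1068]
tool_rot: [0.707, 0.708, -0.0, -0.001]
ft_force: [0.8, -0.2, -0.2]
grip_width: 0.0172
grip_force: 0.0
```

>>> play_rows --gripper '[0.6, 0.6, 0.6, 0.6, 0.6, 0.6]' --delta_pos '[[4, 0, -5], [8, 0, -10], [12, 0, -12], [16, 0, -12], [20, 0, -12], [20, 0, -12]]' --turn '[[0, 0, 0], [0, 0, 0], [0, 0, 0], [0, 0, 0], [0, 0, 0], [0, 0, 0]]'

```text
time: 21.38
position: [0.5379, 0.0355, 0.2263]
tool_rot: [0.705, 0.71, -0.0, -0.001]
ft_force: [-0.5, -0.1, -0.3]
grip_width: 0.0173
grip_force: 0.0
```

```bash
python3 look.py m8
```

```text
21.375 [0.5379 0.0355 0.2263]
[232.6 221.7] [224 216  18  12 165] [0.4795 0.0238 0.0145]
```

View pics/m8.png

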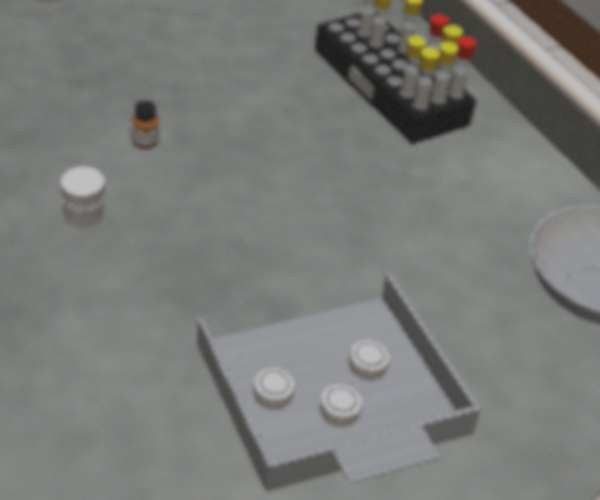

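All three caps lie flat and well inside the tray, at crop pixels (274,385), (341,402) and (369,357). The vial and jar are where they started.

```bash
python3 -c "
from rig import robot
print(robot.hand_in())"
```

```text
the job is handed in; nothing more can be done
None
```

I handed the job in at about 21 s of robot time; the last picture shows all three caps flat and fully inside the tray, with the vial and jar unmoved. The reagent bottle and timer were out of that view, but the tool's path stayed clear of both; the hand-in returned no verdict.

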